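# Make up a door kit and a drawer kit of cabinet hardware

### The arm

A 7-joint arm with a two-finger parallel gripper is mounted at the origin on the work surface. World frame = base frame: x ahead of the robot, y to its left, z up, the work surface at z = 0. Lengths are in m, angles in rad, forces in N, time in s.
With the tool pointing down it reaches from about 0.35 to 0.9 m from the base axis. Payload 8.1 kg.
Tool frame: the origin (TCP) lies at the very end of the fingers, on their centre line; the grasp point (between the pads) lies arm.grip_point_offset behind it (arm.grip_point_offset is the distance from the TCP to the grasp point, in m); z points along the fingers, y is the line along which they close (so a half turn about z gives the same grasp; the last joint's range is limited). The gripper opens to 92 mm and grips with 3 to 60 N. Pads are 19 mm wide; open, the fingers measure 130 mm over their backs; the gripper's body (75 mm by 190 mm) begins 47 mm behind the grasp point.
Start: joints at [-1.342, 0.434, 0.025, 1.573, -0.012, 1.134, -0.075], TCP at [0.204, 0.591, 0.227] pointing down, gripper open.
Joint ranges: [-2.62, 2.62], [-0.44, 2.09], [-1.27, 1.32], [0.08, 2.57], [-1.32, 4.46], [0.12, 2], [-2.74, 2.74]. Speed limits (rad/s): [2.22, 2.22, 3.01, 3.01, 3.14, 3.14, 3.14].

### API

Orientations are given as a rotation vector (axis times angle).
In Python, from cell import arm gives the robot as it stands. The module is installed in compiled form; this text tells all that it offers.
- The arm moves only by the shell command python3 -m creep 'ROWS' [OPENING] [FORCE]. ROWS is JSON, a list of rows, each a list of 6 numbers: the shift along the tool's x, y, z scaled (see below), then the turn, a rotation vector about the tool's x, y, z scaled (see below). A call has 1 to 20 rows; each row shifts and turns the commanded pose from where the row before left it, along the tool's axes as they then stand; what a row does not reach is not made up. The controller multiplies each number of a shift by 0.4 m and each number of a turn by 120 degrees. A row lasts 1/12 s, in which the tool goes at most 41.7 mm and 7.16 degrees, less where a joint would pass 70% of its speed; a pose out of reach is approached as far as the arm can. A call with a number of a shift or a turn outside -1 to 1 is refused whole. A call with a gripper value outside its range is refused whole. OPENING is the closure, from -1 (fully open) to 1 (shut), set as the call begins (- or left out, the last holds). The fingers move at their own pace and stop on an object; FORCE is the grip in N (left out, the last holds). Time passes only in rows, so rows that do not move let the fingers close. It gives the time, the measured TCP pose, the force, the opening and the grip force at its end, in the units of the state.
- arm.observe(): the state, without advancing time (a new reading comes with each control period).
- arm.get_image(name): name is "side" or "top" or "wrist"; returns a dict with "frame" (384x512x3 uint8, red, green, blue), "intrinsics" (3x3 intrinsics, pixels), "distortion" ([k1, k2, p1, p2, k3] as OpenCV has them; the pictures are not rectified), "rvec" (rotation vector, rad) and "tvec" (3), from world to camera coordinates, as OpenCV has them; the wrist camera has in their place "mount" (4x4, takes a point from camera to tool coordinates, whose origin is the TCP and whose axes are the flange's). Camera axes: x right, y down, z forward; pixel columns grow to the right and rows downward; lengths in m; the calibration is good to about 2 mm. A picture is of the moment at which its call begins: read the wrist's pose just before it. There is no depth.
- arm.sign_off(): hands the job in; it is judged then, once.
The state is a dict: "clock": time; "joints": joint angles; "dq": joint speeds; "joint_efforts": joint torques, N m; "position": TCP position; "ee_rot": TCP orientation; "force": force on the tool from outside, world axes, zero at the start; "ft_torque": the same for the moment, N m; "width": opening from 0.0 (shut) to 1.0 (fully open); "gripper_force": force on a finger pad.
Only numpy, scipy, OpenCV 4.12 (cv2) and the standard library are available. Lean on these libraries where they do the work, as an engineer would, in place of code of your own. Each camera call takes 0.05 s, during which the arm holds its last target. There are 200 camera calls.

### The job

Make up two repair kits from the loose cabinet hardware on the bench, one part to a compartment. Door kit, in the tray with three compartments: the cup hinge in the long compartment, its mounting plate and the knob in the two short ones; drawer kit, in the tray with two compartments: the longer of the two handles and the cam lock. Each part lies on the floor of its compartment the same way up as it lies now, and the short handle and the castor stay where they are.

Things in the scene. Friction and masses are not known exactly. Their poses are not given: they have to be found in the camera images.
- door_tray: Fixed open plywood tray, 160 (x) x 182 (y) x 26 mm high, floor and walls 6 mm thick (inner floor z = 6 mm); origin at the centre of its underside, z up. A divider along y (x 4 to 10 mm) leaves a wide long compartment, x -74 to 4, y -85 to 85 mm, and a strip x 10 to 74 mm that a cross wall at y = 0 splits into two short ones, 64 x 82 mm, centred at (42, 44) and (42, -44) mm: three compartments.
- drawer_tray: Fixed open plywood tray, 160 (x) x 182 (y) x 26 mm high, floor and walls 6 mm thick (inner floor z = 6 mm); origin at the centre of its underside, z up. A divider along y (x 4 to 10 mm) leaves a wide long compartment, x -74 to 4, y -85 to 85 mm, and a narrow long one, x 10 to 74, y -85 to 85 mm: two compartments.
- hinge: Concealed cup hinge, bright steel, opened flat, 101 mm long (x), 85 g: arm 16 mm wide and 14 mm high (x -42 to 20 mm), then a round cup 35 mm across, 12 mm deep, centred at x = 41 mm, with a flat flange over it, 20 x 60 mm (long way along y), top at z = 14 mm. Origin under the arm, a good place to grip across y; z up.
- mount_plate: Cross-shaped steel mounting plate of the hinge, 35 g: a rail 46 mm long (x), 12 mm wide (y) and 13 mm high, and a thin wing 14 (x) x 56 (y) mm, under 4 mm high, crossing it under its middle. Origin at the centre of the underside, z up. Gripped across y by the rail, above the wing.
- knob: Turned wooden cabinet knob standing on its foot, 29 mm high, about 25 g: foot 22 mm across, waist 15 mm, round head 30 mm across from z = 19 to 24 mm, domed above. Origin at the centre of the foot, z up.
- cam_lock: Steel cam lock standing face down, 60 g, 32 mm high: collar 28 mm across, 5 mm high; barrel 19 mm across from z = 5 to 26 mm, with a nut 28 mm across up to z = 10 mm; on top a flat cam 14 mm wide (y), x -8 to 28, z 26 to 28.5 mm. Origin at the centre of the collar's face, z up. The barrel is gripped across y, past the cam.
- long_handle: The longer bow handle of bright steel, a flat U of 10 x 10 mm square bar, lying flat, 10 mm high: straight grip 138 mm long along y (y -69 to 69 mm, x -5 to 5 mm) and a leg at each end reaching to x = 30 mm. Origin under the middle of the grip, z up. About 77 g.
- short_handle: The shorter bow handle of bright steel, a flat U of 10 x 10 mm square bar, lying flat, 10 mm high: straight grip 74 mm long along y (y -37 to 37 mm, x -5 to 5 mm) and a leg at each end reaching to x = 30 mm. Origin under the middle of the grip, z up. Not wanted for these kits.
- castor: Swivel castor standing upside down on its 60 x 60 mm steel plate, grey wheel 50 mm across on top, 70 mm high in all. Origin at the centre of the plate's underside. Not wanted for these kits.
Things that resemble listed ones, but are neither listed nor needed, are in the scene too. What is shaped like the long_handle but pink or purple is not meant.

How it is judged:
By the outcome, as a careful person would: the job done as asked, in the order asked, and still so for the second after the job is handed in, with the robot touching nothing.
It also fails if it takes over 120 s, if anything falls off the work surface, if the arm or the gripper's body presses on something with over 40 N, if the wrist force passes 120 N, or if a joint passes its speed limit or range.

## Working session

There is one attempt and no reset: what is moved stays moved. The work goes in short steps, Python scripts to look and compute and a shell command to move; the robot and the scene stay as the last step left them, time stands still between calls to the robot, and variables do not carry over. Pictures are saved under pics/ and viewed, at most 14 in all, crops included, and the job is handed in when it is done.

```bash
mkdir -p pics; cat > h.py <<'E'
import numpy as np, cv2
from cell import arm
from scipy.spatial.transform import Rotation as R
def shot(n,f):
    s=arm.observe(); d=arm.get_image(n); cv2.imwrite(f'pics/{f}.png',d['frame'][:,:,::-1])
    K=np.array(d['intrinsics']);D=np.array(d['distortion'],float)
    if 'rvec' in d:
        Rc=cv2.Rodrigues(np.array(d['rvec'],float))[0]; t=np.array(d['tvec'],float).ravel()
    else:
        M=np.array(d['mount']); T=np.eye(4);T[:3,:3]=R.from_rotvec(s['ee_rot']).as_matrix();T[:3,3]=s['position']
        W=np.linalg.inv(T@M);Rc=W[:3,:3];t=W[:3,3]
    np.savez(f'pics/{f}.npz',K=K,D=D,R=Rc,t=t)
    return d['frame']
def ray(f,uv):
    c=np.load(f'pics/{f}.npz'); p=cv2.undistortPoints(np.array([[uv]],float),c['K'],c['D'])[0,0]
    return -c['R'].T@c['t'], c['R'].T@np.array([p[0],p[1],1])
def at(f,uv,z):
    o,d=ray(f,uv); return o+d*(z-o[2])/d[2]
def tri(*obs):
    A=np.zeros((3,3));b=np.zeros(3);L=[]
    for f,uv in obs:
        o,d=ray(f,uv);d=d/np.linalg.norm(d);P=np.eye(3)-np.outer(d,d);A+=P;b+=P@o;L.append((P,o))
    x=np.linalg.solve(A,b); return x,[np.linalg.norm(P@(x-o)) for P,o in L]
def proj(f,X):
    c=np.load(f'pics/{f}.npz'); return cv2.projectPoints(np.atleast_2d(np.array(X,float)),cv2.Rodrigues(c['R'])[0],c['t'],c['K'],c['D'])[0][:,0]
def big(src,dst,x0,y0,w,h,k):
    im=cv2.imread(f'pics/{src}.png')[y0:y0+h,x0:x0+w]; cv2.imwrite(f'pics/{dst}.png',cv2.resize(im,None,fx=k,fy=k,interpolation=cv2.INTER_CUBIC))
E
python3 - <<'E'
from h import *
np.set_printoptions(precision=4,suppress=True)
for n in ['top','side','wrist']: shot(n,n+'0')
s=arm.observe(); print(s, arm.grip_point_offset)
for n in ['top0','side0','wrist0']:
    c=np.load(f'pics/{n}.npz'); print(n,-c['R'].T@c['t'],c['R'][2])
a=np.hstack([cv2.imread('pics/top0.png'),cv2.imread('pics/side0.png')])
big('top0','top0b',0,0,512,384,1.56)
big('side0','side0b',0,0,512,384,1.56)
E
```

```text
{'clock': 0.15, 'joints': array([-1.3416,  0.4351,  0.025 ,  1.5739, -0.0116,  1.134 , -0.0751]), 'dq': array([ 0.0027, -0.0029, -0.0003, -0.0041,  0.    , -0.0006, -0.0021]), 'joint_efforts': array([  0.0022, -66.8256,   0.9862, -31.469 ,  -0.0604,   0.0394,
         0.0001]), 'position': array([0.2035, 0.5905, 0.2261]), 'ee_rot': array([-0.5189, -3.0984,  0.0019]), 'force': array([-0.3246,  0.1752, -0.1348]), 'ft_torque': array([-0.0201,  0.0063,  0.0474]), 'gripper_force': 0.0, 'width': 1.0000183860145473} 0.0188
top0 [0.3766 0.0298 1.4618] [ 0.0666  0.0037 -0.9978]
side0 [ 0.4556 -0.6308  0.6343] [ 0.0026  0.7492 -0.6624]
wrist0 [0.141  0.6121 0.3843] [ 0.2328 -0.0818 -0.9691]
```

View pics/top0b.png

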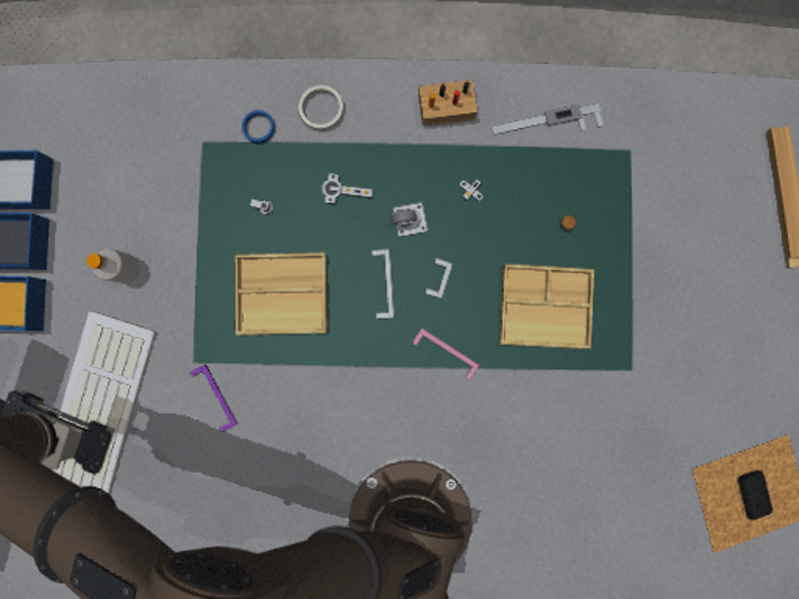

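View pics/side0b.png

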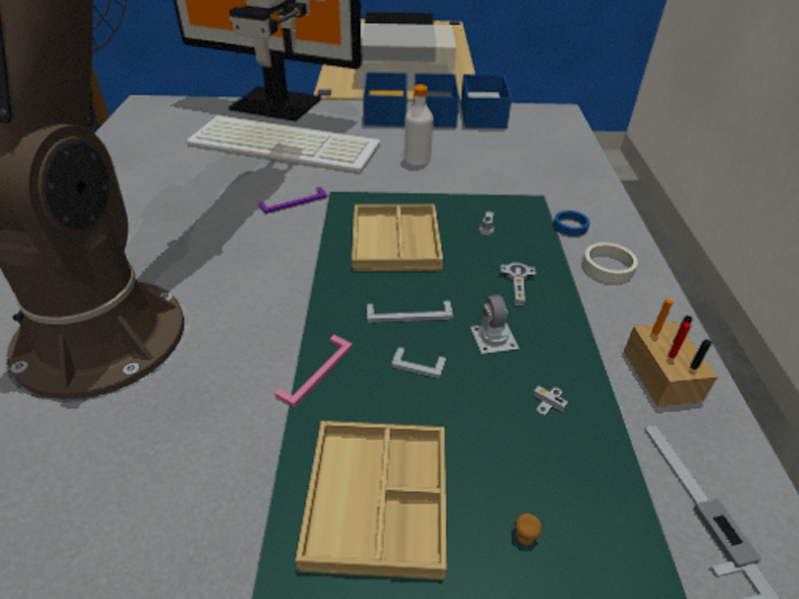

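The top view has world +x up and +y left. In the 1.56x picture the parts sit at:

| Item | Pixel |
|---|---|
| cam lock | (262,206) |
| hinge | (347,190) |
| castor | (407,218) |
| mounting plate | (471,189) |
| knob | (568,223) |
| long handle | (387,285) |
| short handle | (440,278) |
| two-compartment tray | (281,294) |
| three-compartment tray | (547,307) |

The pink and purple decoys are off to the side.

```bash
cat >> h.py <<'E'
def go(x,y,z,yaw=None):
    """shift in tool units after yaw; yaw = world angle (deg) of tool y axis, modulo 180"""
    s=arm.observe(); M=R.from_rotvec(s['ee_rot']).as_matrix(); r=0
    cur=np.degrees(np.arctan2(M[1,1],M[0,1]))
    if yaw is not None:
        r=(yaw-cur+90)%180-90   # world ccw; tool z down -> negative tool turn
    a=np.radians(cur+r); Y=np.array([np.cos(a),np.sin(a),0]); Z=np.array([0,0,-1.]); X=np.cross(Y,Z)
    d=np.array([x,y,z])-s['position']; u=np.array([d@X,d@Y,d@Z])/0.4
    print(f'clock {s["clock"]:.1f} cur yaw {cur:.1f} turn rz {-r/120:.4f} (alt {(-r-180*np.sign(-r))/120:.4f}) shift {u.round(4)} tilt {np.degrees(np.arccos(-M[2,2])):.2f} j7 {s["joints"][6]:.2f}')
E
python3 - <<'E'
from h import *
np.set_printoptions(precision=3,suppress=True)
P={'cam':(262,206),'hingecup':(331,189),'hingeend':(372,193),'plate':(471,189),'knob':(568,223),'long':(388,285),'drawer':(281,294),'door':(547,307),'castor':(407,218),'short':(444,278)}
for k,v in P.items(): print(k,at('top0',np.array(v)/1.5625,0.01)[:2])
for uv in [(0,0),(511,0),(511,383),(0,383),(256,192)]: print(at('wrist0',uv,0))
go(.5,.2,.30,90)
c=np.load('pics/wrist0.npz');print(c['K'],c['D'])
E
```

```text
cam [0.632 0.313]
hingecup [0.669 0.173]
hingeend [0.662 0.089]
plate [ 0.675 -0.112]
knob [ 0.61  -0.312]
long [0.476 0.053]
drawer [0.453 0.268]
door [ 0.438 -0.269]
castor [0.612 0.017]
short [ 0.492 -0.06 ]
[-0.115  0.352  0.   ]
[0.096 0.967 0.   ]
[ 0.726  0.906 -0.   ]
[0.42  0.009 0.   ]
[0.229 0.579 0.   ]
clock 0.1 cur yaw 71.0 turn rz -0.1585 (alt 1.3415) shift [-0.741 -0.976 -0.185] tilt 0.07 j7 -0.08
[[264.685   0.    257.561]
 [  0.    264.685 194.527]
 [  0.      0.      1.   ]] [-0.007  0.     0.     0.     0.   ]
```

```bash
python3 -m creep '[[0,0,0,0,0,-0.053],[0,0,0,0,0,-0.053],[0,0,0,0,0,-0.0525],[-0.054,-0.058,0,0,0,0],[-0.054,-0.058,0,0,0,0],[-0.054,-0.058,0,0,0,0],[-0.054,-0.058,0,0,0,0],[-0.054,-0.058,0,0,0,0],[-0.054,-0.058,0,0,0,0],[-0.054,-0.058,0,0,0,0],[-0.054,-0.058,0,0,0,0],[-0.054,-0.058,0,0,0,0],[-0.054,-0.058,0,0,0,0],[-0.054,-0.058,0,0,0,0],[-0.054,-0.058,0,0,0,0],[-0.054,-0.058,0,0,0,0],[-0.054,-0.058,0,0,0,0],[-0.054,-0.058,0,0,0,0],[0,0,0,0,0,0]]'
python3 - <<'E'
from h import *
shot('wrist','wL'); big('wL','wLb',0,0,512,384,1.5625)
go(.55,.02,.22,90)
E
```

```text
clock: 1.73
position: [0.5321, 0.2359, 0.2266]
ee_rot: [0.013, 3.139, -0.006]
force: [-0.6, -0.4, 0.5]
width: 1.001
gripper_force: 0.0
clock 1.8 cur yaw 89.6 turn rz -0.0031 (alt 1.4969) shift [-0.0501 -0.5474  0.0161] tilt 0.11 j7 1.09
```

View pics/wLb.png

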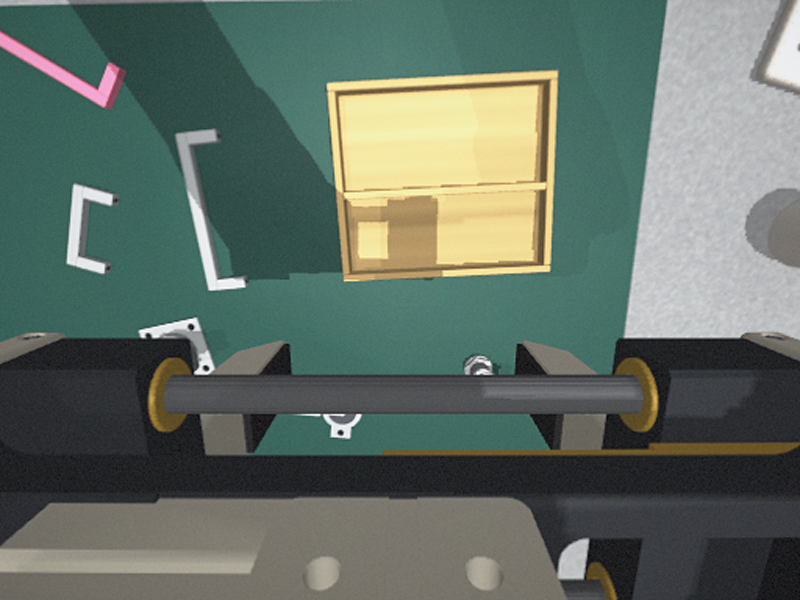

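The wrist camera looks toward the base, and the gripper hides its lower half. It shows the drawer tray (corners (328,85), (557,72), (550,270), (345,280)) and both steel handles. I'll look again from further out.

```bash
python3 -m creep '[[-0.065,-0.011,0.008,0,0,0],[-0.065,-0.011,0.008,0,0,0],[-0.065,-0.011,0.008,0,0,0],[-0.065,-0.011,0.008,0,0,0],[-0.065,-0.011,0.008,0,0,0],[-0.065,-0.011,0.008,0,0,0],[-0.065,-0.011,0.008,0,0,0],[-0.065,-0.011,0.008,0,0,0],[0,0,0,0,0,-0.003],[0,0,0,0,0,0]]'
python3 - <<'E'
from h import *
shot('wrist','wL2'); big('wL2','wL2b',0,0,512,240,1.5625)
go(.74,-.2,.2,90)
E
```

```text
clock: 2.62
position: [0.7357, 0.2078, 0.1995]
ee_rot: [0.01, -3.14, 0.001]
force: [-0.2, -0.5, 0.9]
width: 0.996
gripper_force: 0.0
clock 2.7 cur yaw 90.4 turn rz 0.0033 (alt -1.4967) shift [-1.2700e-02 -1.0218e+00  4.0000e-04] tilt 0.10 j7 1.29
```

View pics/wL2b.png

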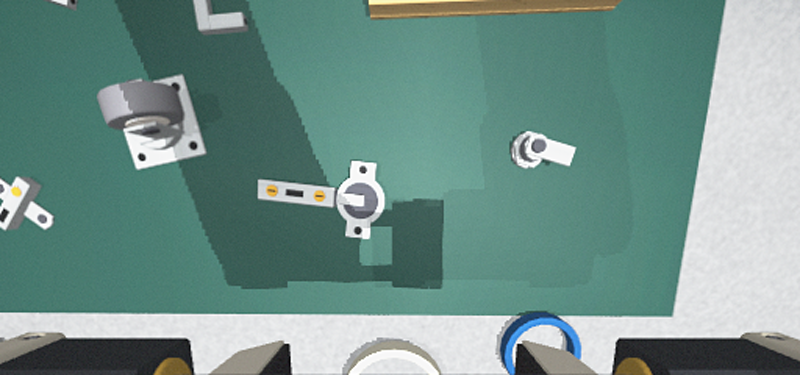

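This shows the hinge with its arm from (259,189) to (335,197) and cup at (360,200). The cam lock barrel is at about (530,150), with the cam pointing to (574,153). Now the right side.

```bash
python3 -m creep '[[0,-0.085,0,0,0,0],[0,-0.085,0,0,0,0],[0,-0.085,0,0,0,0],[0,-0.085,0,0,0,0],[0,-0.085,0,0,0,0],[0,-0.085,0,0,0,0],[0,-0.085,0,0,0,0],[0,-0.085,0,0,0,0],[0,-0.085,0,0,0,0],[0,-0.085,0,0,0,0],[0,-0.085,0,0,0,0],[0,-0.085,0,0,0,0],[0,0,0,0,0,0]]'
python3 - <<'E'
from h import *
shot('wrist','wR'); big('wR','wRb',0,0,512,240,1.5625)
go(.6,-.1,.2,90)
E
```

```text
clock: 3.75
position: [0.7357, -0.2094, 0.2018]
ee_rot: [-0.003, -3.141, 0.009]
force: [-1.4, -2.1, 0.0]
width: 0.999
gripper_force: 0.0
clock 3.8 cur yaw 90.0 turn rz 0.0002 (alt -1.4998) shift [0.3414 0.2623 0.0043] tilt 0.15 j7 1.84
```

View pics/wRb.png

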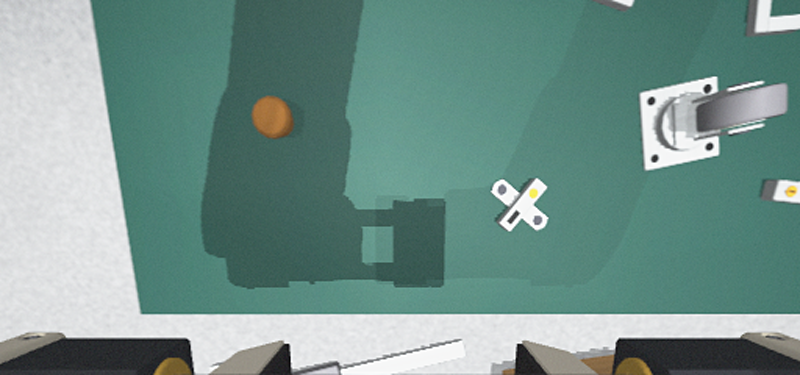

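The plate's rail runs from (509,223) to (538,185), with the wing crossing it and its centre at about (520,205). The knob's head is at (272,117). Next I'll look at the door tray and take enlarged crops for a second view.

```bash
python3 -m creep '[[0.073,0.04,0,0,0,0],[0.073,0.04,0,0,0,0],[0.073,0.04,0,0,0,0],[0.073,0.04,0,0,0,0],[0.073,0.04,0,0,0,0],[0.073,0.04,0,0,0,0],[0,0,0,0,0,0]]'
python3 - <<'E'
from h import *
shot('wrist','wM'); big('wM','wMb',0,0,512,240,1.5625)
# mosaic: side crops x4 and top crop
def cr(f,x,y,w,h,k): return cv2.resize(cv2.imread(f'pics/{f}.png')[y:y+h,x:x+w],(w*k,h*k),interpolation=cv2.INTER_CUBIC)
a=np.hstack([cr('side0',295,125,66,75,6),cr('side0',315,240,66,75,6)])   # cam+hinge ; plate
b=np.hstack([cr('side0',225,180,66,75,6),cr('side0',305,310,66,75,6)]) # handle ; knob
cv2.imwrite('pics/mos.png',cv2.resize(np.vstack([a,b]),None,fx=.66,fy=.66))
E
```

```text
clock: 4.38
position: [0.5562, -0.0995, 0.2012]
ee_rot: [0.018, -3.137, -0.006]
force: [-0.0, 0.4, -0.3]
width: 1.0
gripper_force: 0.0
```

View pics/wMb.png

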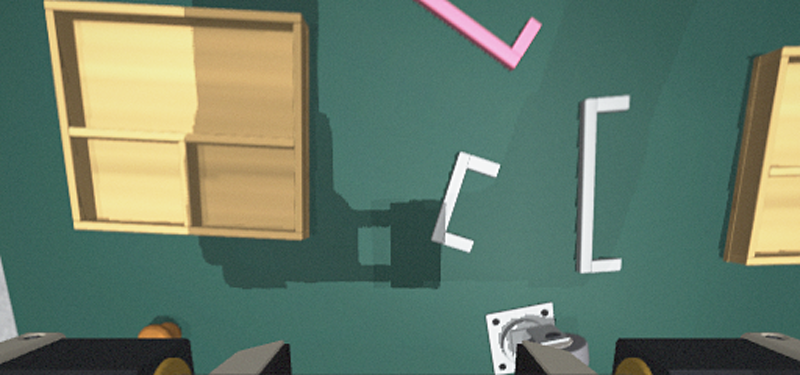

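View pics/mos.png

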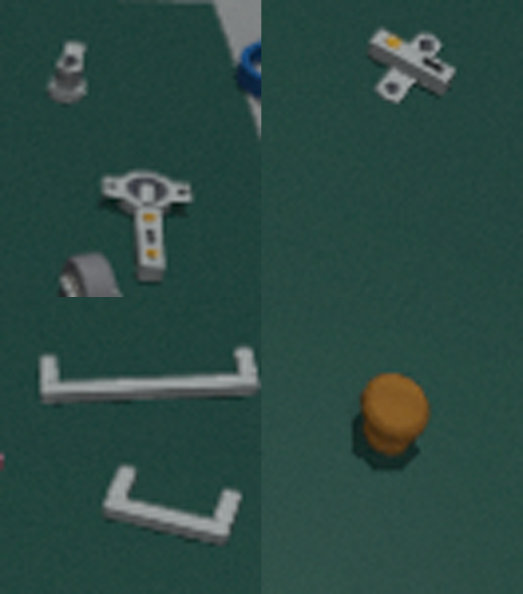

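The door tray's outer corners are (45,3), (303,14), (303,240) and (76,229). The long handle's leg tips are at (629,103) and (621,265), with its grip on the left. I'll triangulate using the side crops as the second view.

```bash
python3 - <<'E'
from h import *
np.set_printoptions(precision=4,suppress=True)
k=1.5625
w=lambda f,u,v:(f,(u/k,v/k))
def s(ox,oy,mx,my,u,v): return ('side0',(ox+(u-mx)/3.96,oy+(v-my)/3.96))
p1=lambda u,v:s(295,125,0,0,u,v); p2=lambda u,v:s(315,240,261,0,u,v); p3=lambda u,v:s(225,180,0,297,u,v); p4=lambda u,v:s(305,310,261,297,u,v)
for n,*o in [('hinge dot near',w('wL2',272,190),p1(150,255)),('hinge dot far',w('wL2',320,196),p1(149,217)),('cam bolt',w('wL2',538,146),p1(73,62)),('cam tip',w('wL2',574,153),p1(78,45)),
 ('plate dot',w('wR',534,193),p2(393,42)),('plate slot',w('wR',515,215),p2(433,66)),('knob',w('wR',272,117),p4(395,402)),
 ('leg tip lo',w('wM',629,103),p3(48,357)),('leg tip hi',w('wM',621,265),p3(244,350))]:
    x,e=tri(*o);print(n,x,np.array(e))
for nm,z,pts in [('door',.026,[w('wM',45,3),w('wM',303,14),w('wM',303,240),w('wM',76,229)]),('drawer',.026,[w('wL',328,85),w('wL',557,72),w('wL',550,270),w('wL',345,280)]),
 ('handle',.01,[w('wM',583,100),w('wM',629,97),w('wM',578,272),w('wM',621,270)]),
 ('hinge arm end/flange',.014,[w('wL2',259,189),w('wL2',363,161),w('wL2',357,238)]),
 ('plate rail',.013,[w('wR',509,223),w('wR',538,185)]),('wing',.004,[w('wR',500,189),w('wR',539,221)]),
 ]:
    for q in pts: print(nm,at(*q,z))
print(tri(w('wM',45,3),('side0',(300/k,568/k)))[0],tri(w('wM',303,240),('side0',(446/k,430/k)))[0],tri(w('wL',557,72),('side0',(357/k,206/k)))[0])
E
```

```text
hinge dot near [0.6635 0.1018 0.0127] [0.0006 0.0006]
hinge dot far [0.6682 0.1405 0.0139] [0.0008 0.0008]
cam bolt [0.6319 0.3075 0.0297] [0.0019 0.0019]
cam tip [0.6377 0.3349 0.0282] [0.0032 0.0032]
plate dot [ 0.6659 -0.1047  0.0133] [0.0012 0.0012]
plate slot [ 0.6844 -0.119   0.0115] [0.0023 0.0023]
knob [ 0.6101 -0.3094  0.0236] [0.0009 0.0009]
leg tip lo [0.414  0.0774 0.0076] [0.0002 0.0002]
leg tip hi [0.5425 0.0899 0.006 ] [0.0003 0.0003]
door [ 0.3576 -0.3544  0.026 ]
door [ 0.3629 -0.172   0.026 ]
door [ 0.5223 -0.1791  0.026 ]
door [ 0.5156 -0.3598  0.026 ]
drawer [0.3786 0.1774 0.026 ]
drawer [0.3707 0.3575 0.026 ]
drawer [0.5278 0.3645 0.026 ]
drawer [0.5355 0.1843 0.026 ]
handle [0.4127 0.0399 0.01  ]
handle [0.41   0.0756 0.01  ]
handle [0.5481 0.0515 0.01  ]
handle [0.5459 0.0883 0.01  ]
hinge arm end/flange [0.6623 0.092  0.014 ]
hinge arm end/flange [0.6404 0.1758 0.014 ]
hinge arm end/flange [0.7008 0.1699 0.014 ]
plate rail [ 0.6888 -0.1227  0.013 ]
plate rail [ 0.6587 -0.1012  0.013 ]
wing [ 0.6616 -0.1296  0.004 ]
wing [ 0.6877 -0.0952  0.004 ]
[ 0.3575 -0.3591  0.0199] [ 0.5235 -0.1802  0.0213] [0.3724 0.3579 0.0233]
```

Heights and fits agree with the text (arm about 13 to 14 mm, plate 13 mm, knob head 24 mm). The pose estimates are:

| Item | x, y (m) | Heading |
|---|---|---|
| Door tray | (.4396, -.2663) | -1.9° |
| Drawer tray | (.4532, .2709) | +2.5° |
| Hinge | (.6664, .133) | 83.7° |
| Plate | (.6742, -.1122) | -37° |
| Knob | (.610, -.309) | n/a |
| Long handle | (.480, .0512) | 95° |

I'll take the hinge first.

```bash
python3 -m creep '[[0,0,0.021,0,0,-0.0581],[0,0,0.021,0,0,-0.0581],[0,0,0.021,0,0,-0.0581],[0,0,0.021,0,0,-0.0581],[0,0,0.021,0,0,-0.0581],[0,0,0.021,0,0,-0.0581],[0,0,0.021,0,0,-0.0581],[0,0,0.021,0,0,-0.0581],[0,0,0.021,0,0,-0.0581],[0,0,0.021,0,0,-0.0581],[0,0,0.021,0,0,-0.0581],[0,0,0.021,0,0,-0.0581],[0,0,0,0,0,0]]' 0.1 20
python3 -c "
from h import *
go(.6664,.133,.06,173.7)"
```

```text
clock: 5.52
position: [0.562, -0.1039, 0.101]
ee_rot: [-2.08, 2.353, 0.006]
force: [-0.2, 0.7, 0.1]
width: 0.453
gripper_force: 0.0
clock 5.5 cur yaw 172.9 turn rz -0.0063 (alt 1.4937) shift [-0.6173 -0.1945  0.1025] tilt 0.23 j7 2.74
```

Joint 7 turns the opposite way from what I assumed and is now at its limit. I'll turn back half a turn to get the same grasp.

```bash
python3 -m creep '[[0,0,0,0,0,0.059],[0,0,0,0,0,0.059],[0,0,0,0,0,0.059],[0,0,0,0,0,0.059],[0,0,0,0,0,0.059],[0,0,0,0,0,0.059],[0,0,0,0,0,0.059],[0,0,0,0,0,0.059],[0,0,0,0,0,0.059],[0,0,0,0,0,0.059],[0,0,0,0,0,0.059],[0,0,0,0,0,0.059],[0,0,0,0,0,0.059],[0,0,0,0,0,0.059],[0,0,0,0,0,0.059],[0,0,0,0,0,0.059],[0,0,0,0,0,0.059],[0,0,0,0,0,0.059],[0,0,0,0,0,0.059]]'
python3 -m creep '[[0,0,0,0,0,0.059],[0,0,0,0,0,0.059],[0,0,0,0,0,0.059],[0,0,0,0,0,0.059],[0,0,0,0,0,0.059],[0,0,0,0,0,0.059],[0,0,0,0,0,0.02],[0,0,0,0,0,0]]'
python3 -c "
from h import *
go(.6664,.133,.06,173.7)"
```

```text
clock: 7.1
position: [0.5631, -0.1048, 0.1027]
ee_rot: [1.39, 2.817, -0.0]
force: [0.2, 0.4, -0.0]
width: 0.451
gripper_force: 0.0
clock: 7.77
position: [0.5632, -0.1046, 0.1028]
ee_rot: [2.354, 2.079, 0.001]
force: [-0.4, -0.1, -0.7]
width: 0.452
gripper_force: 0.0
clock 7.8 cur yaw -7.1 turn rz -0.0067 (alt 1.4933) shift [0.6186 0.1912 0.1069] tilt 0.07 j7 0.09
```

```bash
python3 -m creep '[[0.0773,0.0239,0,0,0,-0.0067],[0.0773,0.0239,0,0,0,0],[0.0773,0.0239,0,0,0,0],[0.0773,0.0239,0,0,0,0],[0.0773,0.0239,0,0,0,0],[0.0773,0.0239,0,0,0,0],[0.0773,0.0239,0,0,0,0],[0.0773,0.0239,0,0,0,0],[0,0,0.05,0,0,0],[0,0,0.05,0,0,0],[0,0,0,0,0,0],[0,0,0,0,0,0]]'
python3 -c "
from h import *
go(.6664,.133,.003,173.7)"
```

```text
clock: 8.77
position: [0.6636, 0.1326, 0.0608]
ee_rot: [-2.334, -2.101, 0.005]
force: [0.1, 0.2, 0.5]
width: 0.45
gripper_force: 0.0
clock 8.8 cur yaw -6.0 turn rz 0.0024 (alt -1.4976) shift [0.0018 0.0069 0.1446] tilt 0.21 j7 -0.26
```

```bash
python3 -m creep '[[0.0018,0.0069,0.036,0,0,0.0024],[0,0,0.036,0,0,0],[0,0,0.036,0,0,0],[0,0,0.035,0,0,0],[0,0,0,0,0,0],[0,0,0,0,0,0]]'
python3 -m creep '[[0,0,0,0,0,0],[0,0,0,0,0,0],[0,0,0,0,0,0],[0,0,0,0,0,0],[0,0,0,0,0,0],[0,0,0,0,0,0]]' 1 30
python3 -c "
from h import *
go(.6664,.133,.10,173.7)"
```

```text
clock: 9.27
position: [0.6665, 0.1326, 0.0034]
ee_rot: [-2.339, -2.094, 0.005]
force: [0.8, -0.4, 0.9]
width: 0.448
gripper_force: 0.0
clock: 9.77
position: [0.667, 0.133, 0.0042]
ee_rot: [-2.339, -2.095, 0.003]
force: [-0.3, -0.1, 4.9]
width: 0.169
gripper_force: 30.0
clock 9.8 cur yaw -6.3 turn rz 0.0001 (alt -1.4999) shift [-0.     -0.0014 -0.2395] tilt 0.12 j7 -0.25
```

```bash
python3 -m creep '[[0,0,-0.03,0,0,0],[0,0,-0.06,0,0,-0.018],[0,0,-0.07,0,0,-0.019],[0,0,-0.07,0,0,0],[0,0,-0.06,0,0,0],[0,0,0,0,0,0]]'
python3 -c "
from h import *
go(.4043,-.2731,.05,-1.9);print(arm.observe()['width'])"
```

```text
clock: 10.27
position: [0.67, 0.1334, 0.1261]
ee_rot: [2.256, 2.183, 0.008]
force: [1.9, -0.5, -0.5]
width: 0.171
gripper_force: 30.0
clock 10.3 cur yaw -1.9 turn rz 0.0002 (alt -1.4998) shift [-1.0376 -0.6302  0.1902] tilt 0.32 j7 -0.21
0.17142947646036483
```

```bash
python3 -m creep '[[-0.0741,-0.045,0,0,0,0],[-0.0741,-0.045,0,0,0,0],[-0.0741,-0.045,0,0,0,0],[-0.0741,-0.045,0,0,0,0],[-0.0741,-0.045,0,0,0,0],[-0.0741,-0.045,0,0,0,0],[-0.0741,-0.045,0,0,0,0],[-0.0741,-0.045,0,0,0,0],[-0.0741,-0.045,0,0,0,0],[-0.0741,-0.045,0,0,0,0],[-0.0741,-0.045,0,0,0,0],[-0.0741,-0.045,0,0,0,0],[-0.0741,-0.045,0,0,0,0],[-0.0741,-0.045,0,0,0,0],[0,0,0.06,0,0,0],[0,0,0.06,0,0,0],[0,0,0,0,0,0],[0,0,0,0,0,0]]'
python3 -c "
from h import *
go(.4043,-.2731,.010,-1.9);print(arm.observe()['width'])"
```

```text
clock: 11.77
position: [0.4005, -0.2731, 0.0722]
ee_rot: [-2.254, -2.182, 0.005]
force: [0.2, -0.2, 0.2]
width: 0.167
gripper_force: 30.0
clock 11.8 cur yaw -1.9 turn rz 0.0003 (alt -1.4997) shift [0.0004 0.0094 0.1555] tilt 0.32 j7 0.60
0.16693265196711962
```

```bash
python3 -m creep '[[0,0.0094,0.035,0,0,0],[0,0,0.035,0,0,0],[0,0,0.03,0,0,0],[0,0,0.03,0,0,0],[0,0,0.015,0,0,0],[0,0,0.009,0,0,0],[0,0,0,0,0,0],[0,0,0,0,0,0]]'
python3 -m creep '[[0,0,0,0,0,0],[0,0,0,0,0,0],[0,0,0,0,0,0],[0,0,0,0,0,0]]' 0.45
python3 -m creep '[[0,0,-0.03,0,0,0],[0,0,-0.06,0,0,0],[0,0,-0.08,0,0,0],[0,0,-0.09,0,0,0],[0,0,0,0,0,0]]'
python3 -c "
from h import *
go(.6742,-.1122,.06,53)"
```

```text
clock: 12.43
position: [0.4056, -0.2739, 0.0117]
ee_rot: [-2.256, -2.185, 0.003]
force: [0.3, -0.3, 0.3]
width: 0.169
gripper_force: 30.0
clock: 12.77
position: [0.4053, -0.2739, 0.0113]
ee_rot: [-2.256, -2.184, 0.003]
force: [-0.2, -0.3, -0.2]
width: 0.274
gripper_force: 0.0
clock: 13.18
position: [0.4081, -0.2757, 0.1205]
ee_rot: [2.253, 2.18, 0.001]
force: [1.2, -0.9, -0.5]
width: 0.275
gripper_force: 0.0
clock 13.2 cur yaw -1.9 turn rz -0.4574 (alt 1.0426) shift [-0.2854  0.7268  0.1513] tilt 0.36 j7 0.57
```

```bash
python3 -m creep '[[0,0,0,0,0,-0.0572],[0,0,0,0,0,-0.0572],[0,0,0,0,0,-0.0572],[0,0,0,0,0,-0.0572],[0,0,0,0,0,-0.0572],[0,0,0,0,0,-0.0572],[0,0,0,0,0,-0.0572],[0,0,0,0,0,-0.057],[-0.0317,0.0808,0,0,0,0],[-0.0317,0.0808,0,0,0,0],[-0.0317,0.0808,0,0,0,0],[-0.0317,0.0808,0,0,0,0],[-0.0317,0.0808,0,0,0,0],[-0.0317,0.0808,0,0,0,0],[-0.0317,0.0808,0,0,0,0],[-0.0317,0.0808,0,0,0,0],[-0.0317,0.0808,0,0,0,0],[0,0,0.08,0,0,0],[0,0,0.07,0,0,0],[0,0,0,0,0,0]]' 0.13
python3 -c "
from h import *
go(.6742,-.1122,.0065,53)"
```

```text
clock: 14.85
position: [0.6677, -0.109, 0.0483]
ee_rot: [-0.991, -2.969, 0.005]
force: [-2.0, -0.0, -1.6]
width: 0.438
gripper_force: 0.0
clock 14.8 cur yaw 53.1 turn rz 0.0008 (alt -1.4992) shift [-0.0179  0.0034  0.1046] tilt 0.68 j7 1.00
```

```bash
python3 -m creep '[[0,0,0,0,0,0],[0,0,0,0,0,0]]'
python3 -c "
from h import *
go(.6742,-.1122,.0065,53)"
```

```text
clock: 15.02
position: [0.6717, -0.1106, 0.0554]
ee_rot: [-0.997, -2.978, 0.002]
force: [0.5, -0.6, -0.2]
width: 0.441
gripper_force: 0.0
clock 15.0 cur yaw 53.0 turn rz -0.0001 (alt 1.4999) shift [-0.0073  0.0006  0.1224] tilt 0.12 j7 1.00
```

```bash
python3 -m creep '[[-0.005,0,0.04,0,0,0],[0,0,0.04,0,0,0],[0,0,0.03,0,0,0],[0,0,0.012,0,0,0],[0,0,0,0,0,0],[0,0,0,0,0,0]]'
python3 -m creep '[[0,0,0,0,0,0],[0,0,0,0,0,0],[0,0,0,0,0,0],[0,0,0,0,0,0],[0,0,0,0,0,0],[0,0,0,0,0,0]]' 1 30
python3 -c "
from h import *
go(.4830,-.2237,.09,88.1)"
```

```text
clock: 15.52
position: [0.6732, -0.1114, 0.0062]
ee_rot: [-0.996, -2.978, 0.002]
force: [-0.0, -0.4, 0.3]
width: 0.433
gripper_force: 0.0
clock: 16.02
position: [0.6729, -0.1112, 0.0056]
ee_rot: [-0.995, -2.977, 0.002]
force: [0.1, 0.4, 2.9]
width: 0.127
gripper_force: 30.0
clock 16.0 cur yaw 53.0 turn rz -0.2922 (alt 1.2078) shift [ 0.4652 -0.2967 -0.211 ] tilt 0.15 j7 1.00
```

```bash
python3 -m creep '[[0,0,-0.03,0,0,0],[0,0,-0.037,0,0,-0.0584],[0,0,-0.037,0,0,-0.0584],[0,0,-0.037,0,0,-0.0584],[0,0,-0.037,0,0,-0.0585],[0,0,-0.037,0,0,-0.0585],[0.0665,-0.0424,0,0,0,0],[0.0665,-0.0424,0,0,0,0],[0.0665,-0.0424,0,0,0,0],[0.0665,-0.0424,0,0,0,0],[0.0665,-0.0424,0,0,0,0],[0.0665,-0.0424,0,0,0,0],[0.0665,-0.0424,0,0,0,0],[0,0,0.04,0,0,0],[0,0,0,0,0,0],[0,0,0,0,0,0]]'
python3 -c "
from h import *
go(.4830,-.2237,.0125,88.1);print(arm.observe()['width'])"
```

```text
clock: 17.35
position: [0.483, -0.2235, 0.0764]
ee_rot: [-0.052, -3.138, 0.0]
force: [1.0, 0.4, -0.3]
width: 0.125
gripper_force: 30.0
clock 17.4 cur yaw 88.1 turn rz -0.0001 (alt 1.4999) shift [ 0.     -0.0005  0.1596] tilt 0.17 j7 1.74
0.1245493195183935
```

```bash
python3 -m creep '[[0,0,0.035,0,0,0],[0,0,0.035,0,0,0],[0,0,0.035,0,0,0],[0,0,0.03,0,0,0],[0,0,0.015,0,0,0],[0,0,0.01,0,0,0],[0,0,0,0,0,0],[0,0,0,0,0,0]]'
python3 -m creep '[[0,0,0,0,0,0],[0,0,0,0,0,0],[0,0,0,0,0,0],[0,0,0,0,0,0]]' 0.5
python3 -m creep '[[0,0,-0.03,0,0,0],[0,0,-0.06,0,0,0],[0,0,-0.07,0,0,0],[0,0,-0.06,0,0,0],[0,0,0,0,0,0]]'
python3 -c "
from h import *
go(.6101,-.3094,.06,88.1)"
```

```text
clock: 18.02
position: [0.4836, -0.2235, 0.0125]
ee_rot: [-0.051, -3.139, 0.001]
force: [0.8, 0.8, 0.4]
width: 0.122
gripper_force: 30.0
clock: 18.35
position: [0.4829, -0.2239, 0.0122]
ee_rot: [-0.052, -3.139, 0.001]
force: [-0.2, -0.2, -0.2]
width: 0.246
gripper_force: 0.0
clock: 18.77
position: [0.4856, -0.2246, 0.1044]
ee_rot: [0.052, 3.138, -0.005]
force: [1.1, 0.2, -0.2]
width: 0.25
gripper_force: 0.0
clock 18.8 cur yaw 88.1 turn rz -0.0001 (alt 1.4999) shift [-0.3181 -0.2017  0.111 ] tilt 0.27 j7 1.75
```

Knob next: I'll open to 60 mm, then go over and down.

```bash
python3 -m creep '[[-0.063,-0.04,0,0,0,0],[-0.063,-0.04,0,0,0,0],[-0.063,-0.04,0,0,0,0],[-0.063,-0.04,0,0,0,0],[-0.063,-0.04,0,0,0,0],[0,0,0.05,0,0,0],[0,0,0.05,0,0,0],[0,0,0,0,0,0],[0,0,0,0,0,0],[0,0,0,0,0,0]]' -0.3 15
python3 -c "
from h import *
go(.6101,-.3094,.010,88.1)"
```

```text
clock: 19.6
position: [0.6063, -0.3078, 0.0602]
ee_rot: [-0.052, -3.139, 0.001]
force: [-0.1, -0.1, 1.8]
width: 0.65
gripper_force: 0.0
clock 19.6 cur yaw 88.1 turn rz 0.0000 (alt -1.5000) shift [-0.0097 -0.0037  0.1256] tilt 0.15 j7 1.81
```

```bash
python3 -m creep '[[-0.0097,-0.0037,0.03,0,0,0],[0,0,0.035,0,0,0],[0,0,0.035,0,0,0],[0,0,0.025,0,0,0],[0,0,0,0,0,0],[0,0,0,0,0,0]]'
python3 -m creep '[[0,0,0,0,0,0],[0,0,0,0,0,0],[0,0,0,0,0,0],[0,0,0,0,0,0],[0,0,0,0,0,0],[0,0,0,0,0,0]]' 1 15
python3 -c "
from h import *
go(.4801,-.3117,.09,88.1)"
```

```text
clock: 20.1
position: [0.609, -0.3091, 0.0083]
ee_rot: [-0.052, -3.136, -0.0]
force: [0.5, -0.3, 1.6]
width: 0.65
gripper_force: 0.0
clock: 20.6
position: [0.6101, -0.3096, 0.01]
ee_rot: [-0.052, -3.139, 0.001]
force: [0.5, -0.1, 2.5]
width: 0.309
gripper_force: 15.0
clock 20.6 cur yaw 88.1 turn rz -0.0000 (alt 1.5000) shift [ 0.3246 -0.016  -0.2   ] tilt 0.14 j7 1.80
```

```bash
python3 -m creep '[[0,0,-0.03,0,0,0],[0,0,-0.06,0,0,0],[0,0,-0.06,0,0,0],[0,0,-0.05,0,0,0],[0.0541,-0.0027,0,0,0,0],[0.0541,-0.0027,0,0,0,0],[0.0541,-0.0027,0,0,0,0],[0.0541,-0.0027,0,0,0,0],[0.0541,-0.0027,0,0,0,0],[0.0541,-0.0027,0,0,0,0],[0,0,0.04,0,0,0],[0,0,0,0,0,0],[0,0,0,0,0,0]]'
python3 -c "
from h import *
shot('wrist','wK'); go(.4801,-.3117,.0165,88.1);print(arm.observe()['width'])"
```

```text
clock: 21.68
position: [0.48, -0.3115, 0.0744]
ee_rot: [-0.052, -3.138, 0.0]
force: [0.8, 0.1, -0.5]
width: 0.31
gripper_force: 15.0
clock 21.7 cur yaw 88.1 turn rz 0.0002 (alt -1.4998) shift [ 0.0019 -0.0006  0.1456] tilt 0.13 j7 1.89
0.3095536700830224
```

```bash
python3 -m creep '[[0,0,0.035,0,0,0],[0,0,0.035,0,0,0],[0,0,0.035,0,0,0],[0,0,0.02,0,0,0],[0,0,0.012,0,0,0],[0,0,0.008,0,0,0],[0,0,0,0,0,0],[0,0,0,0,0,0]]'
python3 -m creep '[[0,0,0,0,0,0],[0,0,0,0,0,0],[0,0,0,0,0,0],[0,0,0,0,0,0]]' 0.22
python3 -m creep '[[0,0,-0.02,0,0,0],[0,0,-0.04,0,0,0],[0,0,-0.08,0,0,0],[0,0,-0.08,0,0,0],[0,0,0,0,0,0]]'
python3 -c "
from h import *
go(.480,.0512,.06,95)"
```

```text
clock: 22.4
position: [0.4805, -0.3118, 0.0165]
ee_rot: [-0.052, -3.139, 0.002]
force: [0.2, 1.0, 0.8]
width: 0.307
gripper_force: 15.0
clock: 22.73
position: [0.48, -0.3117, 0.0162]
ee_rot: [-0.052, -3.139, 0.001]
force: [-0.3, 0.1, -0.0]
width: 0.39
gripper_force: 0.0
clock: 23.15
position: [0.4833, -0.3131, 0.1103]
ee_rot: [0.052, 3.136, -0.007]
force: [0.7, -0.3, 0.6]
width: 0.39
gripper_force: 0.0
clock 23.1 cur yaw 88.1 turn rz -0.0576 (alt 1.4424) shift [-0.0711  0.9081  0.1258] tilt 0.40 j7 1.90
```

```bash
python3 -m creep '[[0,0,0,0,0,-0.0576],[-0.0065,0.0826,0,0,0,0],[-0.0065,0.0826,0,0,0,0],[-0.0065,0.0826,0,0,0,0],[-0.0065,0.0826,0,0,0,0],[-0.0065,0.0826,0,0,0,0],[-0.0065,0.0826,0,0,0,0],[-0.0065,0.0826,0,0,0,0],[-0.0065,0.0826,0,0,0,0],[-0.0065,0.0826,0,0,0,0],[-0.0065,0.0826,0,0,0,0],[-0.0065,0.0826,0,0,0,0],[0,0,0.06,0,0,0],[0,0,0.05,0,0,0],[0,0,0,0,0,0],[0,0,0,0,0,0],[0,0,0,0,0,0]]' 0.2 30
python3 -c "
from h import *
shot('wrist','wD'); big('wD','wDb',0,0,512,300,1.5625); go(.480,.0512,.002,95)"
```

```text
clock: 24.57
position: [0.4772, 0.0527, 0.0607]
ee_rot: [0.136, -3.136, 0.001]
force: [0.5, 0.1, 0.7]
width: 0.402
gripper_force: 0.0
clock 24.6 cur yaw 95.0 turn rz -0.0004 (alt 1.4996) shift [-0.006  -0.0041  0.1473] tilt 0.09 j7 1.23
```

View pics/wDb.png

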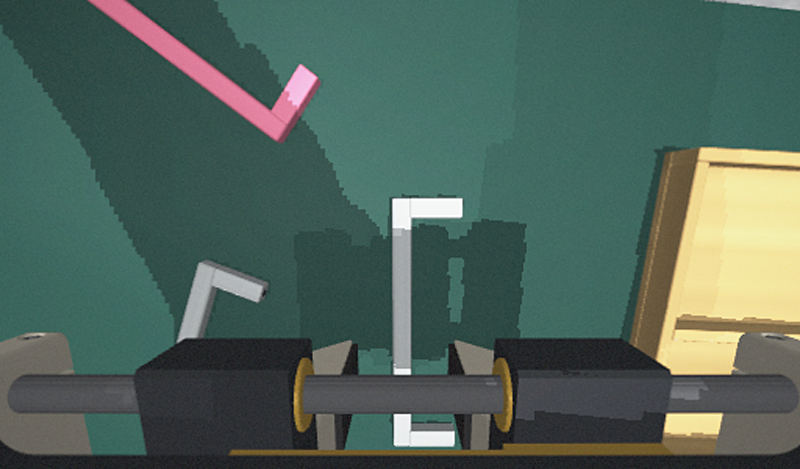

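The handle bar at (402,290) runs straight between the fingers and in line with them. Descending.

```bash
python3 -m creep '[[-0.006,-0.0041,0.04,0,0,0],[0,0,0.04,0,0,0],[0,0,0.035,0,0,0],[0,0,0.022,0,0,0],[0,0,0.007,0,0,0],[0,0,0,0,0,0],[0,0,0,0,0,0]]'
python3 -m creep '[[0,0,0,0,0,0],[0,0,0,0,0,0],[0,0,0,0,0,0],[0,0,0,0,0,0],[0,0,0,0,0,0]]' 1 40
python3 -c "
from h import *
go(.4122,.269,.1,2.5)"
```

```text
clock: 25.2
position: [0.4796, 0.0515, 0.0029]
ee_rot: [0.137, -3.137, 0.001]
force: [0.2, 0.4, 0.1]
width: 0.396
gripper_force: 0.0
clock: 25.62
position: [0.4793, 0.0516, 0.0024]
ee_rot: [0.137, -3.136, 0.001]
force: [0.2, -0.1, 3.5]
width: 0.1
gripper_force: 40.0
clock 25.6 cur yaw 95.0 turn rz -0.7291 (alt 0.7709) shift [-0.5503  0.1438 -0.244 ] tilt 0.15 j7 1.19
```

```bash
python3 -m creep '[[0,0,-0.03,0,0,0],[0,0,-0.06,0,0,0],[0,0,-0.06,0,0,0.0551],[0,0,-0.06,0,0,0.0551],[0,0,-0.034,0,0,0.0551],[0,0,0,0,0,0.0551],[0,0,0,0,0,0.0551],[0,0,0,0,0,0.0551],[0,0,0,0,0,0.0551],[0,0,0,0,0,0.0551],[0,0,0,0,0,0.0551],[0,0,0,0,0,0.0551],[0,0,0,0,0,0.0551],[0,0,0,0,0,0.0551],[0,0,0,0,0,0.0551],[0,0,0,0,0,0.0546]]'
python3 -m creep '[[0.0688,-0.018,0,0,0,0],[0.0688,-0.018,0,0,0,0],[0.0688,-0.018,0,0,0,0],[0.0688,-0.018,0,0,0,0],[0.0688,-0.018,0,0,0,0],[0.0688,-0.018,0,0,0,0],[0.0688,-0.018,0,0,0,0],[0.0688,-0.018,0,0,0,0],[0,0,0.05,0,0,0],[0,0,0,0,0,0],[0,0,0,0,0,0]]'
python3 -c "
from h import *
go(.4122,.269,.0092,2.5);print(arm.observe()['width'])
shot('wrist','wH'); shot('top','tH'); big('wH','wHb',0,0,512,300,1.5625)"
```

```text
clock: 26.95
position: [0.4791, 0.0516, 0.0997]
ee_rot: [-2.177, -2.262, 0.004]
force: [0.3, 0.7, -1.2]
width: 0.102
gripper_force: 40.0
clock: 27.87
position: [0.4113, 0.2681, 0.0792]
ee_rot: [-2.171, -2.269, 0.008]
force: [0.0, 0.3, 0.2]
width: 0.102
gripper_force: 40.0
clock 27.9 cur yaw 2.5 turn rz 0.0003 (alt -1.4997) shift [0.0021 0.0024 0.1751] tilt 0.32 j7 -0.61
0.1024700899853944
```

View pics/wHb.png

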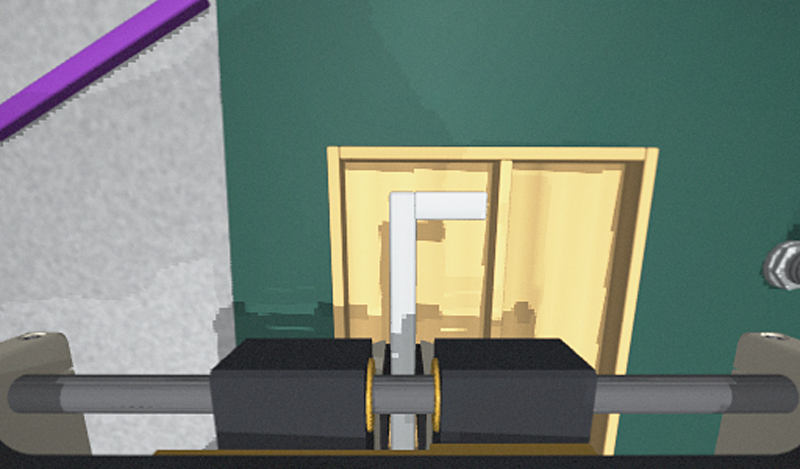

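The handle is held straight along the tray in the wide compartment, with its leg tip at (487,206), left of the divider. Lowering.

```bash
python3 -m creep '[[0.0021,0.002,0.04,0,0,0],[0,0,0.04,0,0,0],[0,0,0.04,0,0,0],[0,0,0.03,0,0,0],[0,0,0.015,0,0,0],[0,0,0.01,0,0,0],[0,0,0,0,0,0],[0,0,0,0,0,0]]'
python3 -m creep '[[0,0,0,0,0,0],[0,0,0,0,0,0],[0,0,0,0,0,0],[0,0,0,0,0,0]]' 0.55
python3 -m creep '[[0,0,-0.03,0,0,0],[0,0,-0.06,0,0,0],[0,0,-0.08,0,0,0],[0,0,-0.09,0,0,0],[0,0,0,0,0,0]]'
python3 -c "
from h import *
go(.57,.30,.12,2.5)"
```

```text
clock: 28.63
position: [0.4132, 0.2697, 0.0104]
ee_rot: [-2.172, -2.268, 0.003]
force: [0.6, 0.2, -0.1]
width: 0.105
gripper_force: 40.0
clock: 28.97
position: [0.413, 0.27, 0.0102]
ee_rot: [-2.171, -2.268, 0.003]
force: [0.2, -0.3, 0.5]
width: 0.219
gripper_force: 0.0
clock: 29.38
position: [0.4158, 0.2719, 0.1196]
ee_rot: [-2.172, -2.269, -0.01]
force: [1.3, 0.9, 0.1]
width: 0.228
gripper_force: 0.0
clock 29.4 cur yaw 2.5 turn rz -0.0001 (alt 1.4999) shift [ 0.0534  0.3881 -0.001 ] tilt 0.36 j7 -0.61
```

```bash
python3 -m creep '[[-0.0183,0.0764,0,0,0,0],[-0.0183,0.0764,0,0,0,0],[-0.0183,0.0764,0,0,0,0],[-0.0183,0.0764,0,0,0,0],[-0.0183,0.0764,0,0,0,0],[-0.0183,0.0764,0,0,0,0],[-0.0183,0.0764,0,0,0,0],[0,0,0,0,0,0],[0,0,0,0,0,0]]' 0.1
python3 -c "
from h import *
shot('wrist','wC'); big('wC','wCb',150,60,240,180,3.3); go(.632,.308,.1,-12)"
```

```text
clock: 30.13
position: [0.6304, 0.2267, 0.1127]
ee_rot: [-2.175, -2.266, 0.004]
force: [-0.6, 0.4, -0.8]
width: 0.452
gripper_force: 0.0
clock 30.2 cur yaw 2.5 turn rz 0.1204 (alt -1.3796) shift [ 0.1981 -0.0342  0.0318] tilt 0.22 j7 -0.33
```

View pics/wCb.png

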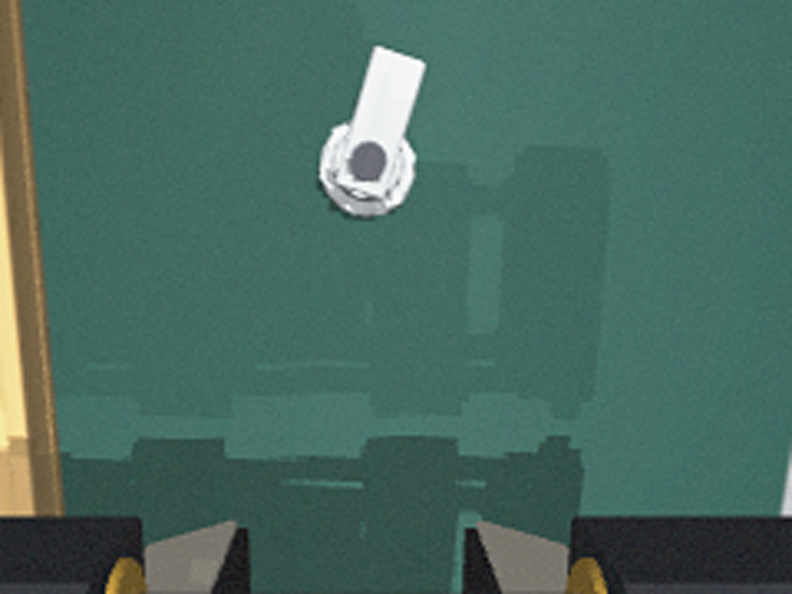

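The cam's tip edge is centred at (400,54), the bolt at (367,161) and its left and right edges at (376,47) and (425,64). I'll triangulate against the earlier view.

```bash
python3 -c "
from h import *
g=lambda u,v:(150+u/3.3,60+v/3.3)
b=at('wC',g(367,161),.031);t=at('wC',g(400,54),.0285);c=at('wC',g(367,170),.008)
e1=at('wC',g(376,47),.0285);e2=at('wC',g(425,64),.0285)
print(b,t,c,np.degrees(np.arctan2(*(t-b)[[1,0]])),np.linalg.norm(t-b),np.degrees(np.arctan2(*(e2-e1)[[1,0]])))
print(tri(('wC',g(367,161)),('wL2',(538/1.5625,146/1.5625))),tri(('wC',g(400,54)),('wL2',(574/1.5625,153/1.5625))))
h=75.5
go(b[0],b[1],.06,h-90)
"
```

```text
[0.6297852  0.30786644 0.031     ] [0.63709227 0.33464738 0.0285    ] [0.63005797 0.3068366  0.008     ] 74.73854642851667 0.027872237222680816 -15.402477453214507
(array([0.62996554, 0.30802563, 0.02990601]), [np.float64(0.00019495385202473155), np.float64(0.00019495385202478096)]) (array([0.63623183, 0.33260058, 0.03842938]), [np.float64(0.0005908377166039618), np.float64(0.000590837716604047)])
clock 30.2 cur yaw 2.5 turn rz 0.1413 (alt -1.3587) shift [ 0.1947 -0.0481  0.1318] tilt 0.22 j7 -0.33
```

```bash
python3 -m creep '[[0,0,0,0,0,0.049],[0,0,0,0,0,0.049],[0,0,0,0,0,0.0495],[0.048,-0.0125,0.02,0,0,0],[0.048,-0.0125,0.02,0,0,0],[0.048,-0.0125,0.02,0,0,0],[0.048,-0.0125,0.02,0,0,0],[0,0,0,0,0,0],[0,0,0,0,0,0]]'
python3 -c "
from h import *
go(.630,.3075,.014,-15.2)"
```

```text
clock: 30.93
position: [0.6279, 0.3107, 0.0796]
ee_rot: [-2.489, -1.912, 0.007]
force: [0.4, -0.4, 0.1]
width: 0.451
gripper_force: 0.0
clock 30.9 cur yaw -14.9 turn rz 0.0023 (alt -1.4977) shift [-0.0063  0.007   0.1641] tilt 0.30 j7 -0.69
```

```bash
python3 -m creep '[[-0.0063,0.007,0.03,0,0,0.0023],[0,0,0.04,0,0,0],[0,0,0.04,0,0,0],[0,0,0.035,0,0,0],[0,0,0.019,0,0,0],[0,0,0,0,0,0],[0,0,0,0,0,0]]'
python3 -m creep '[[0,0,0,0,0,0],[0,0,0,0,0,0],[0,0,0,0,0,0],[0,0,0,0,0,0],[0,0,0,0,0,0]]' 1 30
python3 -c "
from h import *
go(.4882,.2724,.09,-87.5)"
```

```text
clock: 31.52
position: [0.6317, 0.3036, 0.0153]
ee_rot: [-2.5, -1.901, 0.005]
force: [0.5, 0.2, 0.9]
width: 0.45
gripper_force: 0.0
clock: 31.93
position: [0.6318, 0.3045, 0.0163]
ee_rot: [-2.499, -1.901, 0.003]
force: [-0.7, -0.4, 3.8]
width: 0.196
gripper_force: 30.0
clock 31.9 cur yaw -15.5 turn rz 0.6003 (alt -0.8997) shift [-0.3621  0.0644 -0.1843] tilt 0.13 j7 -0.68
```

```bash
python3 -m creep '[[0,0,-0.03,0,0,0],[0,0,-0.06,0,0,0.0546],[0,0,-0.06,0,0,0.0546],[0,0,-0.05,0,0,0.0546],[0,0,0,0,0,0.0546],[0,0,0,0,0,0.0546],[0,0,0,0,0,0.0546],[0,0,0,0,0,0.0546],[0,0,0,0,0,0.0546],[0,0,0,0,0,0.0546],[0,0,0,0,0,0.0546],[0,0,0,0,0,0.0543],[-0.0613,0.0107,0,0,0,0],[-0.0613,0.0107,0,0,0,0],[-0.0613,0.0107,0,0,0,0],[-0.0613,0.0107,0,0,0,0],[-0.0613,0.0107,0,0,0,0],[-0.0613,0.0107,0,0,0,0],[0,0,0,0,0,0],[0,0,0,0,0,0]]'
python3 -c "
from h import *
go(.486,.2724,.0227,-87.5);print(arm.observe()['width'])
shot('wrist','wE'); shot('side','sE')
cv2.imwrite('pics/E.png',cv2.resize(np.hstack([cv2.imread('pics/wE.png')[100:384],cv2.imread('pics/sE.png')[60:344]]),(800,222)))"
```

```text
clock: 33.6
position: [0.4851, 0.2726, 0.0969]
ee_rot: [-3.14, -0.07, 0.005]
force: [0.7, 0.2, -0.4]
width: 0.188
gripper_force: 30.0
clock 33.6 cur yaw -87.5 turn rz 0.0004 (alt -1.4996) shift [0.0023 0.0005 0.1856] tilt 0.19 j7 -1.79
0.18759675059521377
```

View pics/E.png

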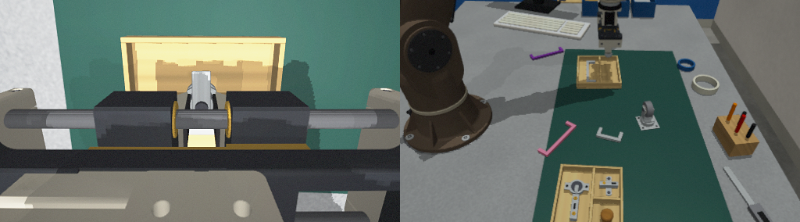

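The width shrank a little (18 to 17.3 mm), so I'll look closely at the held lock. The door kit looks right.

```bash
python3 -c "
from h import *
big('wE','wEb',190,140,130,110,5.5)"
```

```text
(no output)
```

View pics/wEb.png

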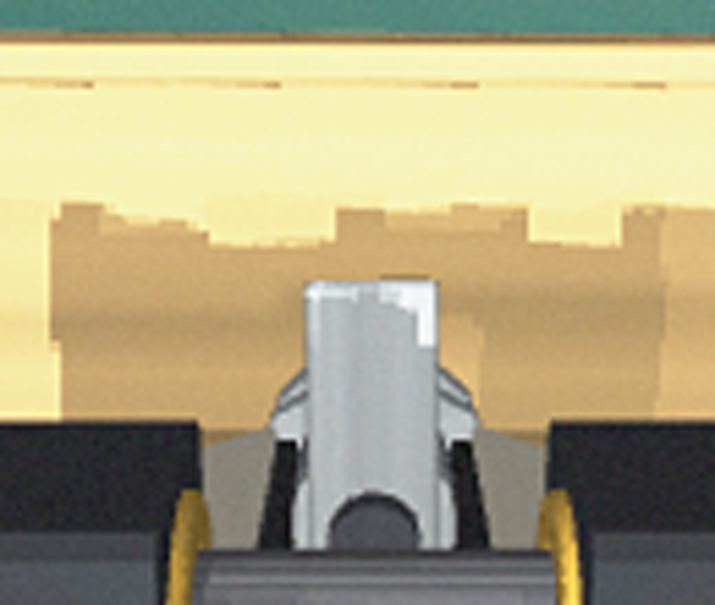

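```bash
python3 -c "
from h import *
p=arm.observe()['position'];a=np.radians(2.5);ux=np.array([np.cos(a),np.sin(a),0]);Z=np.array([0,0,1.])
for th in (-15,-8,0,8,15):
  t=np.radians(th); piv=p+ux*.0+Z*.0037
  def T(x,z): # lock coords relative, pivot at z=.02
    x=x+.0024; z=z-.02; return piv+ux*(x*np.cos(t)+z*np.sin(t))+Z*(-x*np.sin(t)+z*np.cos(t))
  print(th,[((q-[190,140])*5.5).round(0) for q in proj('wE',[T(.028,.0285),T(.014,.005),T(.014,0),T(0,.032)])])"
```

```text
-15 [array([369., 315.]), array([369., 318.]), array([369., 297.]), array([369., 561.])]
-8 [array([369., 290.]), array([369., 324.]), array([370., 308.]), array([369., 548.])]
0 [array([369., 266.]), array([369., 334.]), array([370., 323.]), array([369., 532.])]
8 [array([369., 248.]), array([369., 347.]), array([370., 341.]), array([369., 516.])]
15 [array([369., 238.]), array([369., 360.]), array([370., 359.]), array([369., 501.])]
```

The lock is upright to within about 5°, and the collar will settle flat. Lowering and releasing.

```bash
python3 -m creep '[[0.0023,0.0005,0.04,0,0,0],[0,0,0.04,0,0,0],[0,0,0.04,0,0,0],[0,0,0.035,0,0,0],[0,0,0.017,0,0,0],[0,0,0.01,0,0,0],[0,0,0.003,0,0,0],[0,0,0,0,0,0],[0,0,0,0,0,0]]'
python3 -m creep '[[0,0,0,0,0,0],[0,0,0,0,0,0],[0,0,0,0,0,0],[0,0,0,0,0,0],[0,0,0,0,0,0]]' 0.4
python3 -m creep '[[0,0,-0.02,0,0,0],[0,0,-0.03,0,0,0],[0,0,-0.06,0,0,0],[0,0,-0.08,0,0,0],[0,0,-0.08,0,0,0],[0,0,-0.08,0,0,0],[-0.09,0,-0.05,0,0,0],[-0.09,0,0,0,0,0],[0,0,0,0,0,0],[0,0,0,0,0,0]]'
python3 -c "
from h import *
shot('top','tF');shot('side','sF');shot('wrist','wF')
def cr(f,x,y,w,h,k): return cv2.resize(cv2.imread(f'pics/{f}.png')[y:y+h,x:x+w],(int(w*k),int(h*k)),interpolation=cv2.INTER_CUBIC)
c=[cr('sF',185,260,110,110,3.6),cr('sF',220,120,75,75,5.28),cr('tF',300,155,110,80,3.6),cr('wF',130,60,220,160,1.8)]
c=[np.pad(i,((0,400-i.shape[0]),(0,400-i.shape[1]),(0,0))) if i.shape[0]>300 else np.pad(i,((0,300-i.shape[0]),(0,400-i.shape[1]),(0,0))) for i in c]
cv2.imwrite('pics/F.png',cv2.resize(np.vstack([np.hstack(c[:2]),np.hstack(c[2:])]),(680,595)))"
```

```text
clock: 34.45
position: [0.4876, 0.2721, 0.0226]
ee_rot: [-3.141, -0.068, 0.003]
force: [-0.8, -0.8, -0.6]
width: 0.193
gripper_force: 30.0
clock: 34.87
position: [0.4867, 0.272, 0.0221]
ee_rot: [3.141, 0.068, -0.004]
force: [0.0, -0.3, -0.2]
width: 0.302
gripper_force: 0.0
clock: 35.7
position: [0.4135, 0.2693, 0.1835]
ee_rot: [-3.139, -0.072, 0.005]
force: [0.2, -0.1, -1.0]
width: 0.301
gripper_force: 0.0
```

View pics/F.png

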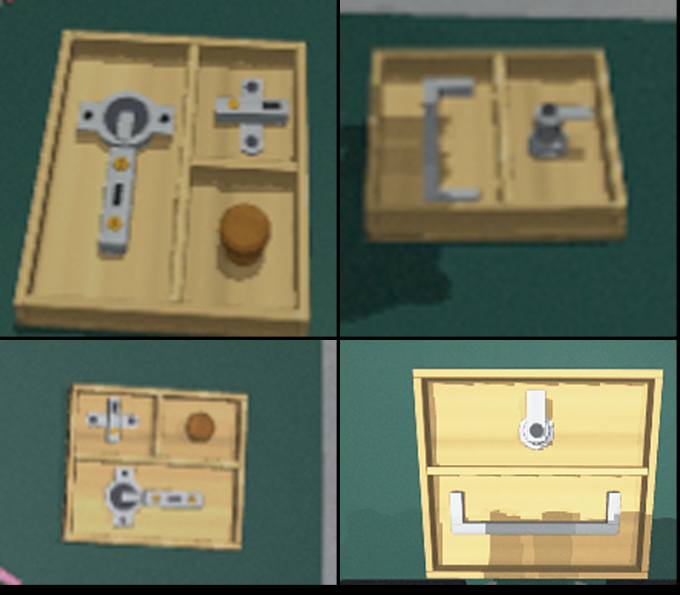

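All five parts lie flat or upright in their compartments. The hinge is at (120,150), the plate at (252,110) and the knob at (244,235) in the door tray. The handle is at (450,135) and the lock at (548,130) in the drawer tray. The gripper is clear, so I'm handing in.

```bash
python3 -c "
from cell import arm
print(arm.sign_off())"
```

```text
the job is handed in; nothing more can be done
None
```

Both kits are made up and the job is handed in at about 36 s: the last pictures show all five parts lying right way up in their compartments; the short handle and castor were not touched.

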